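Move a lift-off bin flap on its sprung hinge pin

ROBOT

A 7-joint arm with a two-finger parallel gripper is mounted at the origin on a cart in front of the work surface, level with it; the furniture and walls round the work are solid. World frame = base frame: x ahead of the robot, y to its left, z up, the work surface at z = 0. Lengths are in m, angles in rad, forces in N, time in s.
With the tool pointing down it reaches from about 0.4 to 0.85 m from the base axis. Payload 6.9 kg.
Tool frame: the origin (TCP) lies midway between the tips of the shut fingers; the grasp point (between the pads) lies behind it (ctrl.pinch_z is the z of the grasp point in the tool frame, in m); z points along the fingers, y is the line along which they close (so a half turn about z gives the same grasp; the last joint's range is limited). The gripper opens to 85 mm and grips with 20 to 120 N. Pads are 22 mm wide; open, the fingers measure 114 mm over their backs; the gripper's body (76 mm by 85 mm) begins 54 mm behind the grasp point. The pads swing forward as they close: fully open they stand 13 mm farther back than shut.
Start: joints at [-1.012, 0.507, -0.238, 1.5, 0.126, 1.149, -0.155], TCP at [0.274, 0.562, 0.231] pointing down, gripper open.
Joint ranges: [-3.08, 3.08], [-0.24, 2.05], [-1.43, 1.35], [0, 2.5], [-1.52, 4.66], [0.17, 1.96], [-2.89, 2.89]. Speed limits (rad/s): [2.39, 2.39, 3.14, 3.14, 3.14, 3.14, 3.14].

INTERFACE

Orientations are given as a unit quaternion [w, x, y, z].
In Python, from station import ctrl, get_state, vision, ticket, models gives the robot as it stands. Calls block until the motion is done:
- ctrl.movep(position, orientation): joint-space move of the TCP to a pose.
- ctrl.movel(position, frame=None, max_speed=0.15): straight line of the TCP; frame=None keeps the orientation; max_speed is the mean speed in m/s.
- ctrl.set_joints(angles): joint-space move.
- ctrl.ungrasp() and ctrl.close_gripper(force=None): open the fingers fully, or close them until they stop; force is the grip in N (None keeps the last).
- ctrl.pause(seconds).
- ctrl.ik(position, orientation): joint angles nearest the present ones, or None.
- get_state(): the state.
- vision.grab_frame(name): name is "side" or "top" or "wrist"; returns (picture, depth): 480x640x3 uint8, blue, green, red; 480x640 float32, m along the optical axis (not along the pixel's ray), 0 where there is no reading.
- vision.camera_info(name): a dict with "mtx" (3x3 intrinsics, pixels), "dist_coeffs" ([k1, k2, p1, p2, k3] as OpenCV has them; the pictures are not rectified), "R" (3x3) and "t" (3): a world point X has camera coordinates R X + t; the wrist camera has in their place "hand_eye" (4x4, takes a point from camera to tool coordinates, whose origin is the TCP and whose axes are the flange's). Camera axes: x right, y down, z forward; pixel columns grow to the right and rows downward; lengths in m; the calibration is good to about 2 mm. A picture is of the moment at which its call begins: read the wrist's pose just before it. camera_info takes no time and is no camera call.
A pose or a line that the arm cannot do raises ctrl.Unreachable and nothing moves.
- ticket.close_job(): hands the job in; it is judged then, once.
Trained networks look in the newest picture that a camera, given by its name, has taken for a name from the list of things; names that differ only in an ending like _2 or _b are one class to them, and where a whole thing is asked for, a point or a joint stands for the part that bears it (a point fixed in the world has none). Each returns a list of dicts, best first, with "p" (0 to 1); they miss things now and then, are a little off and sometimes report something else, mostly with a low value. They report only what shows in the picture. A call takes as long as a camera call.
- models.recognise(camera, target): "point" ([column, row] in pixels, amid what is visible of it).
- models.masks_of(camera, target): "mask" (480x640 bool, what is visible of it) and "point" ([column, row] in pixels, amid what is visible of it).
The state is a dict: "time": time; "qpos": joint angles; "qd": joint speeds; "tau": joint torques, N m; "tcp_pos": TCP position; "eef_rot": TCP orientation; "contact_force": force on the tool from outside, world axes, zero at the start; "wrist_torque": the same for the moment, N m; "width": finger opening in m; "gripper_force": force on a finger pad.
Only numpy, scipy, OpenCV 4.12 (cv2) and the standard library are available. Lean on these libraries where they do the work, as an engineer would, in place of code of your own. Each camera call takes 0.05 s, during which the arm holds its last target. There are 200 camera calls.

TASK

The only hinged flap is on the garlic bin, but garlic wants air and it is the bin with the drinking glass that should be kept from dust. Squeeze the flap's two finger tabs together to draw its sprung hinge pin, slide the flap off its fixed hinge end and lift it off; then hang it on the glass bin the same way: barrel down in the hinge cradles, fixed end slid fully home in its socket, pin sprung out into its hole, flap lying shut. That bin's hinge rail is thin and not set quite to measure, so feel for it and never force the flap on either bin, and leave the glass and the things standing round about where they are.

Things in the scene. Friction and masses are not known exactly. Their poses are not given: they have to be found in the camera images.
- flap: Flap: light-wood panel 130x172x8 mm, 0.2-0.35 kg, steel hinge barrel (diameter 16 mm, y -74 to +83 mm) along its upper edge, two black finger tabs on the barrel. Starts shut on the garlic bin. Origin on the barrel's axis. Shut: x to the back of the bin, y along the barrel, z up. The panel slopes 22 degrees down towards -x, from x -21 to its front edge at x -142, z -57 mm.
- flap_grip (a point): Where to squeeze the tabs: flap frame z +34 mm, axes as the flap's. Tabs: plates 24 mm wide (x), 5 mm thick (y), 17 to 47 mm above the barrel's axis. Outer face of the fixed tab at y +17 mm; of the sliding tab (moves the sprung pin) at y -34.5 mm pin out, -17 mm fully drawn: squeezed tabs are 34 mm over all, centred here, and the flap can be carried by them.
- flap_stub (a point): Tip of the fixed stub pin at the barrel's +y end: flap frame y +90 mm. 8 mm diameter, 7 mm long, tapered tip.
- hinge_pin (a joint): How far the sprung pin (8 mm diameter, tapered tip, at the barrel's -y end) is drawn in, m: 0 = out, tip at flap y -91 mm; 0.0175 = fully drawn (hard stop), tip at y -73.5 mm, inside the barrel. The spring pushes it out with 5 N at 0, 9.4 N at 0.0175. Let go when not opposite its hole, it presses on the cheek and jams there by friction.
- garlic_bin: Garlic bin, on which the flap starts: white steel, fixed, 150 mm deep (x), 176 mm wide (y), front wall 105 mm high. Origin: centre of its underside; x to its back, z up. Hinge rail like the glass bin's, exactly at its nominal height. The flap hangs home with its origin at x +61, y 0, z +165 mm of the bin, same axes, its front lying on the front wall.
- glass_bin: Glass bin, open, a drinking glass and a teaspoon in it: white steel, fixed, same size, origin, axes and home position of the flap as the garlic bin. A flap held level touches its front wall (105 mm high, x -75 mm) first where the rail stands low, so hang it slightly open, front edge some 15 mm raised by tilting about y; let go, it falls shut.
- glass_hinge (a point): Nominal middle of the hinge axis on the glass bin: bin x +61, y 0, z +165 mm. The rail is screwed on through upright slots: it really stands up to 6 mm higher or lower than this point, which is not measured; otherwise true. Two V cradles (90 degrees, open upward, 22 mm wide, at y -59 and +59 mm, lips 12 mm before and behind the axis, level with it) hold the barrel in line with both holes.
- glass_socket (a point): Nominal mouth of the stub's socket, an 11 mm hole in the cheek at the rail's +y end: bin x +61, y +84, z +165 mm (inner face; moves with the rail). Barrel goes down between the cheeks with the flap 7 to 9 mm to -y of home, pin fully drawn, then slides to +y; 1 mm beyond home the barrel's end meets the cheek.
- glass_pin_hole (a point): Nominal mouth of the sprung pin's hole, 12 mm, in the cheek at the rail's -y end: bin x +61, y -84, z +165 mm (inner face; moves with the rail). Both cheeks are 8 mm thick, from 18 mm below to 14 mm above and 12 mm before to 18 mm behind the axis; a plate 14 mm behind the axis, up to 8 mm above it, joins them.
- glass: The drinking glass in the glass bin, origin at the centre of its foot; 65 mm across, 88 mm high. To be left alone.
- mug: Bystander: white mug, 89 x 120 x 98 mm, origin at the centre of its foot.
- spice_jar: Bystander: spice jar with pale cap, 47 mm across, 98 mm high, origin at the centre of its foot.
- tin: Bystander: food tin, 75 mm across, 58 mm high, origin at the centre of its foot.
- sauce_bottle: Bystander: sauce bottle, 48 mm across, 183 mm high, origin at the centre of its foot.

How it is judged:
On the way, in this order (a step that is already met when the one before it is completed fails the run):
1. the sprung pin is drawn while the flap is still on the garlic bin (value of joint hinge_pin above 0.013 m and z of flap in the frame of garlic_bin below 0.18 m), for 0.1 s.
2. the flap is lifted clear off the garlic bin (height (world z) of flap above 0.2 m and contact force between flap and garlic_bin below 0.05 N), for 0.2 s.
At the end, for the whole second after the job is handed in: The flap hangs on the glass bin within 5 mm fore and aft, 3 mm sideways and 9 mm in height of its nominal home there, axes within 0.04 rad (y) and 0.09 rad (x, z) of the bin's, the sprung pin within 2 mm of fully out (in its hole), at rest on the bin and released (value of joint hinge_pin below 0.002 m and x of flap in the frame of glass_bin between 0.056 and 0.066 m and y of flap in the frame of glass_bin between -0.003 and 0.0025 m and z of flap in the frame of glass_bin between 0.156 and 0.174 m and angle between the x axis of flap and the x axis of glass_bin, either way round below 0.09 rad and angle between the y axis of flap and the y axis of glass_bin, either way round below 0.04 rad and angle between flap's own z axis and vertical below 0.09 rad and contact force between flap and glass_bin above 0.3 N and linear speed of flap below 0.02 m/s and angular speed of flap below 0.1 rad/s); the robot touches nothing.
It fails at once if the flap (with its pin) presses on the glass bin with more than 40 N (contact force between flap and glass_bin above 40 N).
It fails at once if the flap (with its pin) presses on the garlic bin with more than 60 N (contact force between flap and garlic_bin above 60 N).
It fails at once if the glass or a bystander is moved by more than 20 mm (distance of any of glass, mug, spice_jar, tin, sauce_bottle from where it was at the start of the episode above 0.02 m).
It also fails if it takes over 51 s, if anything falls off the work surface, if the arm or the gripper's body presses on something with over 40 N, if the wrist force passes 120 N, or if a joint passes its speed limit or range.

## Working session

There is one attempt and no reset: what is moved stays moved. The work goes in short steps, each a Python script; the robot and the scene stay as the last script left them, time stands still between calls to the robot, and variables do not carry over. Pictures are saved under pics/ and viewed, at most 10 in all, crops included, and the job is handed in when it is done.

```bash
ls; mkdir -p pics; cat > h.py <<'E'
import numpy as np, cv2
from scipy.spatial.transform import Rotation as Rn
from station import ctrl, get_state, vision, ticket, models
def q2R(q): return Rn.from_quat([q[1],q[2],q[3],q[0]]).as_matrix()
def R2q(R):
    x=Rn.from_matrix(R).as_quat(); return [x[3],x[0],x[1],x[2]]
def cloud(name,depth,mask,st=None):
    """world points of the masked pixels"""
    i=vision.camera_info(name); v,u=np.nonzero(mask&(depth>0))
    p=cv2.undistortPoints(np.c_[u,v].astype(float)[:,None],np.array(i["mtx"]),np.array(i["dist_coeffs"]))[:,0]
    X=np.c_[p,np.ones(len(p))]*depth[v,u][:,None]
    if "R" in i: return (X-np.array(i["t"]))@np.array(i["R"])
    H=np.array(i["hand_eye"]); X=X@H[:3,:3].T+H[:3,3]
    return X@q2R(st["eef_rot"]).T+np.array(st["tcp_pos"])
E
python3 - <<'E'
from h import *
s=get_state(); print(s, ctrl.pinch_z)
for n in ("side","top","wrist"):
    im,d=vision.grab_frame(n); cv2.imwrite(f"pics/{n}0.png",im); np.savez(f"{n}0.npz",im=im,d=d)
    for t in ("flap","flap_grip","garlic_bin","glass_bin","glass","mug","spice_jar","tin","sauce_bottle"):
        if n=="wrist": continue
        for r in models.masks_of(n,t)[:2]:
            P=cloud(n,d,r["mask"])
            print(n,t,round(r["p"],2),np.round(r["point"]),r["mask"].sum(),np.round(np.median(P,0),3) if len(P) else None,np.round(np.percentile(P,[3,97],axis=0),3).tolist() if len(P) else None)
a=np.hstack([cv2.imread("pics/side0.png"),cv2.imread("pics/top0.png")])
E
```

```text
pics
{'time': 0.0, 'qpos': array([-1.01148958,  0.50838471, -0.23751422,  1.5011058 ,  0.12571693,
        1.14889109, -0.15478804]), 'qd': array([ 1.02800735e-03, -1.48849126e-04,  3.53560663e-04,  9.89279612e-04,
        2.86921685e-06,  1.88194659e-03, -4.15069310e-04]), 'tau': array([-5.26908862e-04, -6.20591927e+01, -2.18696326e+00, -2.49655384e+01,
        1.27628044e-02,  1.18308153e-02,  1.38518521e-05]), 'tcp_pos': array([0.27386044, 0.56126494, 0.23040952]), 'eef_rot': array([-1.80259305e-04,  2.24949625e-01,  9.74369980e-01, -8.80760711e-04]), 'contact_force': array([-0.42164625, -0.50780123, -0.10999099]), 'wrist_torque': array([0.02999114, 0.05807213, 0.03943676]), 'gripper_force': 0.0, 'width': 0.08593730560016034} -0.0187
side flap 0.67 [446. 264.] 2693 [ 0.527 -0.288  0.138] [[0.46, -0.364, 0.111], [0.601, -0.209, 0.172]]
side flap_grip 0.84 [446. 265.] 2784 [ 0.527 -0.288  0.138] [[0.46, -0.367, 0.11], [0.603, -0.208, 0.172]]
side garlic_bin 0.67 [440. 294.] 1289 [ 0.468 -0.277  0.064] [[0.455, -0.375, 0.007], [0.621, -0.201, 0.173]]
side garlic_bin 0.21 [445. 266.] 
[... 1325 characters left out ...]
op glass 0.77 [299. 296.] 505 [0.489 0.126 0.073] [[0.462, 0.098, 0.012], [0.517, 0.151, 0.096]]
top glass 0.71 [315. 309.] 3928 [0.458 0.088 0.012] [[0.393, 0.005, 0.005], [0.544, 0.178, 0.174]]
top mug 0.87 [154. 309.] 1254 [0.453 0.51  0.053] [[0.415, 0.45, 0.005], [0.496, 0.534, 0.098]]
top spice_jar 0.68 [476. 223.] 509 [ 0.683 -0.329  0.093] [[0.662, -0.359, 0.013], [0.707, -0.313, 0.102]]
top tin 0.61 [428. 194.] 787 [ 0.758 -0.215  0.055] [[0.725, -0.253, 0.006], [0.794, -0.183, 0.06]]
top tin 0.59 [314. 309.] 4010 [0.457 0.086 0.012] [[0.393, 0.005, 0.005], [0.544, 0.179, 0.173]]
top sauce_bottle 0.78 [347. 205.] 388 [0.717 0.003 0.11 ] [[0.704, -0.02, 0.015], [0.739, 0.022, 0.185]]
```

View pics/top0.png

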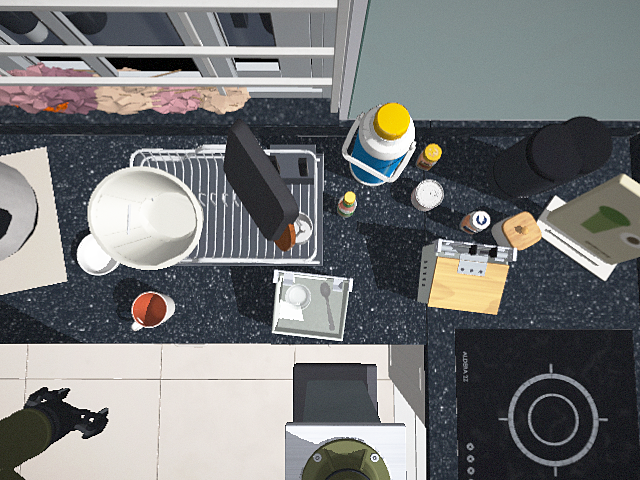

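View pics/side0.png

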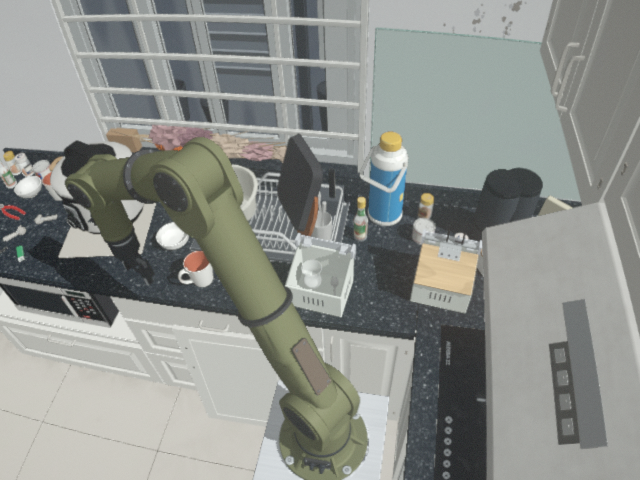

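The top picture shows the garlic bin with flap near (470,280), tabs at about (475,250), and the glass bin near (312,308). Both bins are turned slightly clockwise. Next I take wrist views of each.

```bash
python3 - <<'E'
from h import *
i=vision.camera_info("wrist"); print(np.round(i["hand_eye"],3).tolist(),np.round(i["mtx"],0).tolist())
H=np.array(i["hand_eye"])
def R_down(yaw,flip):
    R=Rn.from_euler('z',yaw).as_matrix()@np.diag([1,-1,-1.]); 
    return R@np.diag([-1,-1,1.]) if flip else R
for flip in (0,1):
    R=R_down(-.1,flip)
    for c in ([.50,.09,.15],[.57,-.29,.17]):
        # camera 0.30 above the point
        t=np.array(c)+[0,0,.30]-R@H[:3,3]
        print(flip,np.round(t,3),ctrl.ik(t,R2q(R)), np.round(R@H[:3,2],2))
    for c in ([.59,-.3,.19],[.51,.08,.19],[.51,.08,.33],[.59,-.3,.33]): print(flip,c,ctrl.ik(c,R2q(R)))
E
```

```text
[[0.0, -0.946, -0.324, 0.084], [1.0, 0.0, 0.0, 0.0], [0.0, -0.324, 0.946, -0.142], [0.0, 0.0, 0.0, 1.0]] [[392.0, 0.0, 320.0], [0.0, 392.0, 243.0], [0.0, 0.0, 1.0]]
0 [0.417 0.099 0.308] [-0.71574629  0.14663228  0.50201069  1.84634184 -0.0765105   1.16755598
 -1.85899738] [-0.32  0.03 -0.95]
0 [ 0.487 -0.281  0.328] [-0.03451227  0.43566388  0.82377333  1.50517534 -0.32352615  1.34213523
 -0.85466967] [-0.32  0.03 -0.95]
0 [0.59, -0.3, 0.19] [ 0.04885424  0.68870202  0.72250738  1.46126394 -0.47382439  1.17071613
 -0.82722846]
0 [0.51, 0.08, 0.19] [-0.55795122  0.41763884  0.51310462  1.85235904 -0.24996517  0.93548036
 -1.60279887]
0 [0.51, 0.08, 0.33] [-0.58575105  0.29504721  0.53138838  1.61118189 -0.15453735  1.27749664
 -1.6992383 ]
0 [0.59, -0.3, 0.33] [ 0.0677464   0.59677781  0.73323669  1.21600548 -0.38782932  1.46640204
 -0.92016936]
1 [0.583 0.081 0.308] [-0.09338336  0.39709227 -0.13459937  1.46635305  0.05416984  1.28177876
  1.23772209] [ 0.32 -0.03 -0.95]
1 [ 0.653 -0.299  0.328] [ 0.24079622  0.64208188  0.34699735  1.02088573 -0.20548982  1.50914766
  2.00633202] [ 0.32 -0.03 -0.95]
1 [0.59, -0.3, 0.19] [ 0.33822168  0.59690436  0.16687414  1.45698612 -0.10514413  1.09644226
  1.99560736]
1 [0.51, 0.08, 0.19] [-0.10392592  0.37769877 -0.13898289  1.84671536  0.06418684  0.92148125
  1.19872692]
1 [0.51, 0.08, 0.33] [-0.13616338  0.26422866 -0.09022407  1.60572818  0.02461921  1.27274658
  1.24029314]
1 [0.59, -0.3, 0.33] [ 0.22084761  0.53928978  0.4034806   1.21361801 -0.20513547  1.427837
  2.07241182]
```

```bash
cat >> h.py <<'E'
def Rdown(yaw): return Rn.from_euler('z',yaw).as_matrix()@np.diag([-1,1,-1.])
E
python3 - <<'E'
from h import *
H=np.array(vision.camera_info("wrist")["hand_eye"])
R=Rdown(-.1)
for k,c in enumerate(([.50,.085,.15],[.565,-.295,.16])):
    t=np.array(c)-.28*R@H[:3,2]-R@H[:3,3]
    ctrl.movep(t,R2q(R)); s=get_state(); print(s["time"],t,s["tcp_pos"])
    im,d=vision.grab_frame("wrist"); cv2.imwrite(f"pics/w{k}.png",im)
    np.savez(f"w{k}.npz",im=im,d=d,p=s["tcp_pos"],q=s["eef_rot"])
E
```

```text
2.95 [0.49316988 0.0855061  0.27278236] [0.4931434  0.08661058 0.27275987]
4.4333 [ 0.55816988 -0.2944939   0.28278236] [ 0.55891515 -0.29246955  0.28280451]
```

View pics/w0.png

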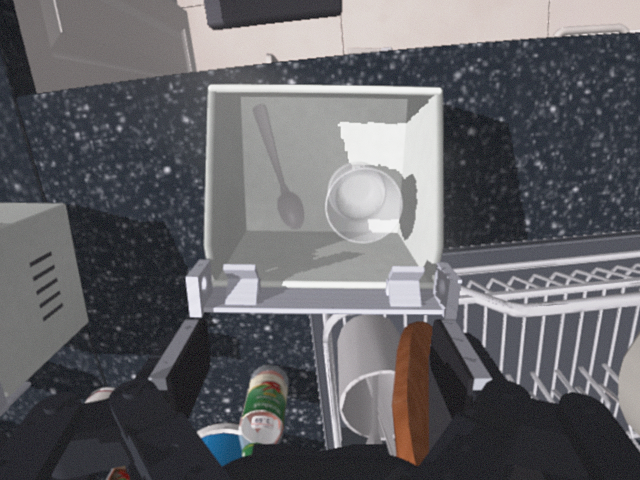

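View pics/w1.png

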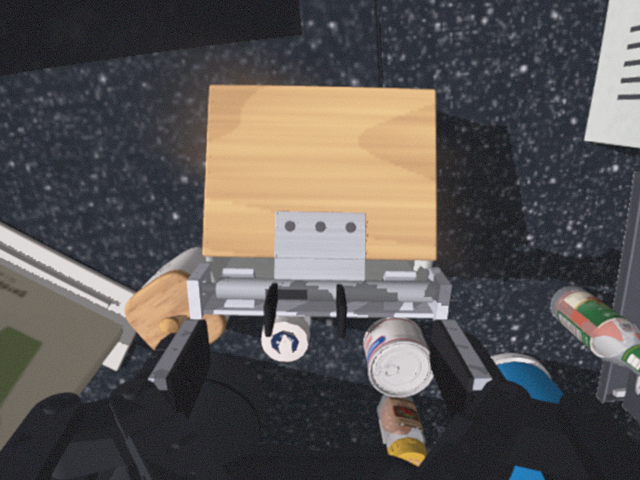

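The wrist pictures show both rails clearly. On the glass rail the cheeks are at about (198,288) and (447,290), with the cradles at (240,285) and (405,285). On the garlic flap the tabs are at (270,310) sliding and (341,310) fixed.

```bash
cat > fit.py <<'E'
from h import *
for k in (0,1):
    f=np.load(f"w{k}.npz"); d=f["d"]; m=np.zeros((480,640),bool); m[60:316,180:465]=1
    st=dict(tcp_pos=f["p"],eef_rot=f["q"]); P=cloud("wrist",d,m,st)
    # cheek tops
    m2=m.copy(); m2[:255]=0; C=cloud("wrist",d,m2,st)
    hz,e=np.histogram(C[:,2],np.arange(.14,.2,.002)); print(k,dict(zip(np.round(e[:-1],3),hz)))
    np.save(f"P{k}.npy",P)
    for nm,(u0,u1) in dict(neg=(185,215),pos=(428,462)).items():
        m3=np.zeros_like(m); m3[258:320,u0:u1]=1; Q=cloud("wrist",d,m3,st); Q=Q[Q[:,2]>.155]
        zt=np.percentile(Q[:,2],90); T=Q[Q[:,2]>zt-.003].astype(np.float32)
        print(nm,len(T),"ztop",round(np.median(T[:,2]),4),cv2.minAreaRect(T[:,:2]*1000), np.round([T.min(0),T.max(0)],4).tolist())
    F=P[abs(P[:,2]-.105)<.004] if k==0 else P[(P[:,2]>.1)&(P[:,2]<.16)]
    print("front/panel",cv2.minAreaRect(F[:,:2].astype(np.float32)*1000),len(F))
E
python3 fit.py
```

```text
0 {np.float64(0.14): np.int64(857), np.float64(0.142): np.int64(254), np.float64(0.144): np.int64(194), np.float64(0.146): np.int64(297), np.float64(0.148): np.int64(299), np.float64(0.15): np.int64(295), np.float64(0.152): np.int64(532), np.float64(0.154): np.int64(635), np.float64(0.156): np.int64(631), np.float64(0.158): np.int64(672), np.float64(0.16): np.int64(769), np.float64(0.162): np.int64(818), np.float64(0.164): np.int64(560), np.float64(0.166): np.int64(412), np.float64(0.168): np.int64(434), np.float64(0.17): np.int64(1153), np.float64(0.172): np.int64(259), np.float64(0.174): np.int64(125), np.float64(0.176): np.int64(754), np.float64(0.178): np.int64(205), np.float64(0.18): np.int64(0), np.float64(0.182): np.int64(0), np.float64(0.184): np.int64(0), np.float64(0.186): np.int64(0), np.float64(0.188): np.int64(0), np.float64(0.19): np.int64(0), np.float64(0.192): np.int64(0), np.float64(0.194): np.int64(0), np.float64(0.196): np.int64(0)}
neg 563 ztop 0.1775 ((501.648681640625, 13.32065200805664), (22.202749252319336, 76.86473846435547), 52.11963653564453) [[0.4774999916
[... 1363 characters left out ...]
float64(0.192): np.int64(46), np.float64(0.194): np.int64(27), np.float64(0.196): np.int64(28)}
neg 521 ztop 0.1786 ((571.139404296875, -367.917236328125), (21.832643508911133, 84.968994140625), 52.6484375) [[0.5428000092506409, -0.3903999924659729, 0.1762000024318695], [0.6078000068664551, -0.3334999978542328, 0.29980000853538513]]
pos 465 ztop 0.1784 ((585.866455078125, -221.90072631835938), (83.36470031738281, 21.376304626464844), 24.300485610961914) [[0.551800012588501, -0.24879999458789825, 0.1762000024318695], [0.6259999871253967, -0.2037999927997589, 0.2994999885559082]]
front/panel ((536.7376708984375, -289.1320495605469), (183.695556640625, 157.522705078125), 83.2811050415039) 42212
```

```bash
python3 - <<'E'
from h import *
for k in (0,1):
    f=np.load(f"w{k}.npz"); d=f["d"]; st=dict(tcp_pos=f["p"],eef_rot=f["q"])
    B=[]
    for u0,u1 in ((185,216),(428,466)):
        m=np.zeros((480,640),bool); m[255:322,u0:u1]=1; Q=cloud("wrist",d,m,st)
        T=Q[(Q[:,2]>.1755)&(Q[:,2]<.181)]; r=cv2.minAreaRect(T[:,:2].astype(np.float32)*1000)
        B.append(np.array(r[0])); print(k,len(T),round(np.median(T[:,2]),4),np.round(r[0],1),np.round(r[1],1),round(r[2],2))
    v=B[1]-B[0]; yaw=np.arctan2(-v[0],v[1]); c=(B[0]+B[1])/2
    R=Rn.from_euler('z',yaw).as_matrix()[:2,:2]; ax=c-R@[3,0]  # cheek top centre is 3 mm behind axis
    print("span",np.linalg.norm(v),"yaw",yaw,"axis mid",ax,"bin org",ax-R@[61,0])
    # check: rail/bin points in bin frame
    P=np.load(f"P{k}.npy"); L=(P[:,:2]*1000-ax)@R; z=P[:,2]*1000
    s=(z>100)&(z<118)&(abs(L[:,1])<80)&(L[:,0]<-100)
    print("front z,x range",np.percentile(z[s],[5,50,95]),np.percentile(L[s,0],[2,50,98]))
    s=(z>100)&(z<150)&(L[:,0]<-60)&(L[:,0]>-110); print("side y range",np.percentile(L[s,1],[1,99]),"y edges")
    if k==1:
        Q=cloud("wrist",d,np.ones((480,640),bool)&(np.arange(480)[:,None]>265),st); L=(Q[:,:2]*1000-ax)@R; z=Q[:,2]*1000
        s=(z>186)&(z<230)&(abs(L[:,1])<45)&(abs(L[:,0])<25)
        for sg in (-1,1):
            t=s&(L[:,1]*sg>0); print("tab",sg,t.sum(),np.percentile(L[t],[5,50,95],axis=0).round(1).tolist(),np.percentile(z[t],[5,95]).round(1))
    np.save(f"bin{k}.npy",[*(ax/1000),yaw])
E
```

```text
0 534 0.1775 [520.4  -1.6] [ 8.9 31. ] 83.5
0 519 0.1774 [539.5 173.3] [ 8.8 30.6] 83.72
span 175.88511403936684 yaw -0.10846455715427582 axis mid [526.97667496  86.18322027] bin org [466.3351424   92.78659283]
front z,x range [102.38646815 104.34605168 105.85581105] [-135.49756008 -132.29951996 -129.42033586]
side y range [-87.5462486   87.78379139] y edges
1 514 0.1785 [ 592.7 -384.1] [ 8.9 31.1] 83.2
1 467 0.1784 [ 612.2 -209.7] [ 8.8 28.8] 83.13
span 175.52323913237223 yaw -0.11126567941826064 axis mid [ 599.45498281 -296.58904093] bin org [ 538.83218499 -289.81583015]
front z,x range [110.86325635 114.47898085 117.63446928] [-141.38724414 -132.97878661 -123.1529116 ]
side y range [-83.13200716  83.74181258] y edges
tab -1 518 [[-11.7, -34.1], [-4.3, -31.1], [9.3, -29.5]] [188.4 212. ]
tab 1 466 [[-11.5, 12.0], [-4.7, 14.1], [9.7, 16.8]] [189.1 212.1]
```

```bash
cat >> h.py <<'E'
GAR=dict(p=np.array([.5995,-.2966,.165]),yaw=-.114); GLS=dict(p=np.array([.5270,.0862,.164]),yaw=-.110)
def pose(b,x=0,y=0,z=0,pitch=0,off=(0,0,.0145)):
    """tool pose with the flap origin at x,y,z (m) from home on bin b"""
    Rb=Rn.from_euler('z',b["yaw"]).as_matrix(); Rf=Rb@Rn.from_euler('y',pitch).as_matrix()
    return b["p"]+Rb@[x,y,z]+Rf@np.array(off), R2q(Rf@np.diag([-1,1,-1.]))
def rep(b,tag=""):
    s=get_state(); Rb=Rn.from_euler('z',b["yaw"]).as_matrix()
    F=Rb.T@s["contact_force"]; T=Rb.T@s["wrist_torque"]
    print(tag,"t%.2f"%s["time"],"d",np.round(1000*Rb.T@(s["tcp_pos"]-b["p"]),2),"F",np.round(F,1),"T",np.round(T,2),"w%.4f g%.0f"%(s["width"],s["gripper_force"])); return F
E
python3 - <<'E'
from h import *
p,q=pose(GAR,y=-.004,z=.06); ctrl.movep(p,q); rep(GAR,"above")
p,q=pose(GAR,y=-.004); ctrl.movel(p,max_speed=.08); rep(GAR,"down")
s=get_state(); im,d=vision.grab_frame("wrist"); cv2.imwrite("pics/g0.png",im)
ctrl.close_gripper(80); rep(GAR,"closed"); ctrl.pause(.3); rep(GAR)
im,d=vision.grab_frame("wrist"); cv2.imwrite("pics/g1.png",im)
E
```

```text
above t4.83 d [ 0.31 -1.95 72.96] F [ 0.5 -0.3  0.1] T [-0.01 -0.03  0.01] w0.0856 g0
down t5.73 d [ 0.32 -4.17 15.11] F [ 0.  -0.5 -0.1] T [-0.02 -0.05 -0.01] w0.0854 g0
closed t6.32 d [ 0.7  -0.55 17.51] F [-6.2 10.6 18.6] T [ 1.21  1.41 -0.36] w0.0321 g79
 t6.62 d [ 0.68 -0.5  17.53] F [-6.3 10.  18.9] T [ 1.22  1.35 -0.35] w0.0322 g79
```

View pics/g1.png

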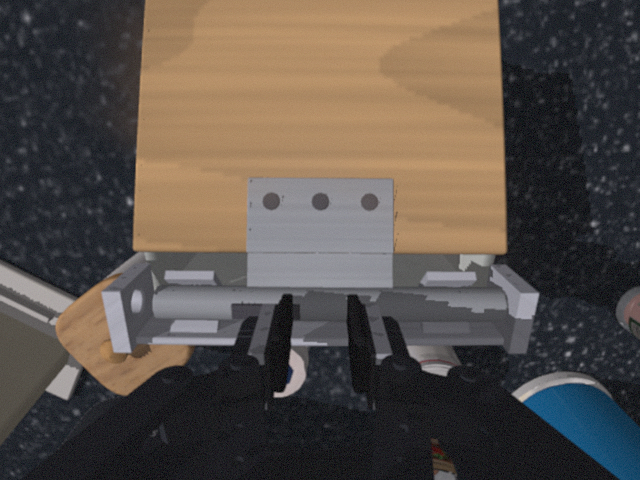

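The picture shows the pin drawn (its hole at (137,300) is empty) and the stub still in its socket near (510,305). I relieve the downward load first, then slide the flap off.

```bash
python3 - <<'E'
from h import *
for z,y in ((.0025,-.002),(.003,-.004),(.003,-.006),(.003,-.007),(.003,-.008),(.003,-.009)):
    p,q=pose(GAR,y=y,z=z); ctrl.movel(p,max_speed=.02); ctrl.pause(.05); F=rep(GAR,f"z{z} y{y}")
    if abs(F[1])>12: break
im,d=vision.grab_frame("wrist"); cv2.imwrite("pics/g2.png",im)
E
```

```text
z0.0025 y-0.002 t7.03 d [ 0.5  -0.66 18.08] F [-2.   6.   8.4] T [ 0.54  0.47 -0.09] w0.0318 g85
z0.003 y-0.004 t7.33 d [ 0.46 -1.46 18.23] F [-2.7  7.1  8.4] T [ 1.1   0.45 -0.13] w0.0320 g85
z0.003 y-0.006 t7.62 d [ 0.52 -2.01 18.25] F [-3.7 10.2  9.5] T [ 1.67  0.66 -0.2 ] w0.0320 g86
z0.003 y-0.007 t7.92 d [ 0.53 -2.06 18.28] F [-3.9 12.8  9.5] T [ 2.12  0.78 -0.27] w0.0319 g87
```

View pics/g2.png

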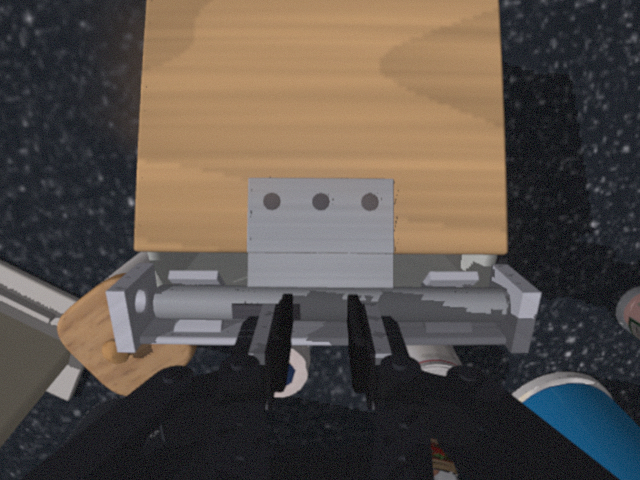

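```bash
python3 - <<'E'
from h import *
z=.0035; y=-.005
for k in range(14):
    p,q=pose(GAR,y=y,z=z); ctrl.movel(p,max_speed=.02); ctrl.pause(.05); F=rep(GAR,f"z{z:.4f} y{y:.4f}")
    if F[2]>1.0: z+=.0004
    elif F[2]<-5: z-=.0003
    if abs(F[1])<9: y-=.001
    elif F[2]<1.: print("stop"); break
    if y<-.0115: break
E
```

```text
z0.0035 y-0.0050 t8.28 d [ 0.42 -2.01 18.29] F [-1.4  7.   5.7] T [ 1.19  0.37 -0.08] w0.0326 g84
z0.0039 y-0.0060 t8.57 d [ 0.4  -2.57 18.39] F [-2.1  8.3  4.5] T [ 1.44  0.3  -0.13] w0.0321 g83
z0.0043 y-0.0070 t8.88 d [ 0.25 -6.61 18.44] F [-0.2  1.2 -0.8] T [ 0.42 -0.33  0.03] w0.0319 g80
z0.0043 y-0.0080 t9.18 d [ 0.08 -8.64 18.53] F [ 1.6  0.6 -1.4] T [ 0.   -0.6   0.15] w0.0321 g79
z0.0043 y-0.0090 t9.47 d [-0.06 -9.45 18.72] F [ 1.1 -0.5 -3.5] T [-0.07 -0.54  0.11] w0.0318 g79
z0.0043 y-0.0100 t9.78 d [ -0.1  -10.16  18.77] F [ 0.9  0.2 -3. ] T [-0.03 -0.43  0.07] w0.0316 g79
z0.0043 y-0.0110 t10.07 d [ -0.04 -10.29  18.81] F [ 0.1  3.1 -2.1] T [ 0.68 -0.22 -0.06] w0.0317 g80
```

```bash
python3 - <<'E'
from h import *
o=(0,0,.0145)
p,q=pose(GAR,y=-.0088,z=.0045); ctrl.movel(p,max_speed=.02); rep(GAR,"back")
p,q=pose(GAR,y=-.0088,z=.030); ctrl.movel(p,max_speed=.04); rep(GAR,"up1")
p,q=pose(GAR,y=-.0088,z=.105); ctrl.movel(p,max_speed=.15); ctrl.pause(.25); rep(GAR,"up2")
st=get_state(); im,d=vision.grab_frame("wrist"); cv2.imwrite("pics/c0.png",im); np.savez("c0.npz",im=im,d=d,p=st["tcp_pos"],q=st["eef_rot"])
m=np.zeros((480,640),bool); m[20:160,180:460]=1; P=cloud("wrist",d,m,st)
c=P.mean(0); n=np.linalg.svd(P-c,full_matrices=False)[2][2]; n*=np.sign(n[2])
Rb=Rn.from_euler('z',GAR["yaw"]).as_matrix(); n=Rb.T@n
print("normal bin frame",n,"slope deg",np.degrees(np.arctan2(-n[0],n[2])),"roll",np.degrees(np.arctan2(n[1],n[2])))
print("tool",Rb.T@q2R(st["eef_rot"]))
P,q=pose(GLS,y=-.0085,z=.06,pitch=.12,off=(0,0,.0185)); print(P,ctrl.ik(P,q))
E
```

```text
back t10.33 d [-0.17 -9.18 18.94] F [-0.2  0.7 -2.6] T [-0.01 -0.27 -0.  ] w0.0315 g80
up1 t11.12 d [-0.14 -8.73 44.31] F [ 0.8  0.2 -3.6] T [ 0.04 -0.16 -0.02] w0.0323 g79
up2 t12.03 d [ -0.37  -8.69 118.34] F [-0.3 -0.  -3.4] T [-0.07 -0.18  0.01] w0.0322 g80
normal bin frame [-0.37334781 -0.01254542  0.92760661] slope deg 21.924049244942942 roll -0.7748495411771282
tool [[-9.99998317e-01  4.89542973e-06 -1.83462803e-03]
 [ 3.83575414e-06  9.99999833e-01  5.77600044e-04]
 [ 1.83463055e-03  5.77592035e-04 -9.99998150e-01]]
[0.52826817 0.07750825 0.24236696] [-0.16405856  0.41798379 -0.00784797  1.62300312 -0.03206286  1.21610131
  1.30225612]
```

```bash
python3 - <<'E'
from h import *
o=(0,0,.0185); A=.12; y=-.0085
p,q=pose(GLS,y=y,z=.10,pitch=A,off=o); ctrl.movep(p,q); rep(GLS,"over")
p,q=pose(GLS,y=y,z=.032,pitch=A,off=o); ctrl.movel(p,max_speed=.1); ctrl.pause(.2); rep(GLS,"hover, want y -8.7 x 2.2")
st=get_state(); im,d=vision.grab_frame("wrist"); cv2.imwrite("pics/p0.png",im); np.savez("p0.npz",im=im,d=d,p=st["tcp_pos"],q=st["eef_rot"])
E
```

```text
over t13.52 d [  3.03 -10.12 118.4 ] F [-0.6 -0.8 -3. ] T [-0.01 -0.38 -0.07] w0.0315 g80
hover, want y -8.7 x 2.2 t14.55 d [ 2.55 -8.41 50.99] F [-0.   0.1 -3. ] T [ 0.   -0.4   0.04] w0.0318 g80
```

View pics/p0.png

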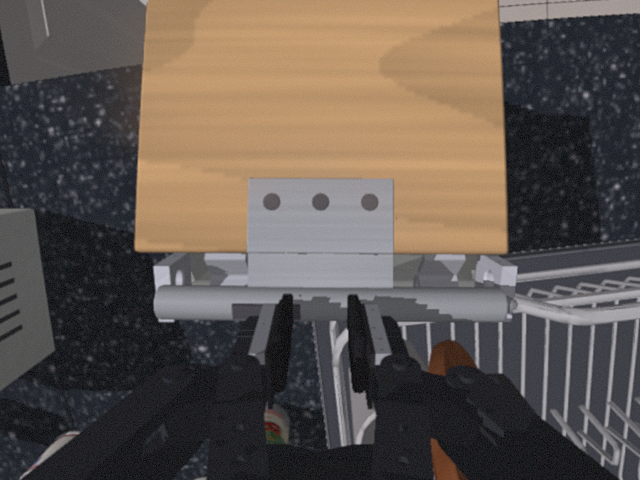

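The barrel hovers above the glass rail. Its ends, at (157,305) and (510,305), lie between the cheeks at (170,270) and (497,270), so I feel my way down.

```bash
python3 - <<'E'
from h import *
o=(0,0,.0185); A=.12; y=-.0086
p,q=pose(GLS,y=y,z=.010,pitch=A,off=o); 
z=.024
p,q=pose(GLS,y=y,z=z,pitch=A,off=o); ctrl.movel(p,max_speed=.04); F0=rep(GLS,"start")
while z>-.009:
    z-=.002 if z>.0085 else .001
    p,q=pose(GLS,y=y,z=z,pitch=A,off=o); ctrl.movel(p,max_speed=.03); F=rep(GLS,f"z{z:.4f}")
    if F[2]>1.5 or abs(F[1])>6 or abs(F[0])>6: break
ctrl.pause(.1); rep(GLS,"stop")
E
```

```text
start t14.95 d [ 1.93 -8.67 41.98] F [-0.1 -0.4 -3.3] T [-0.02 -0.45 -0.02] w0.0315 g80
z0.0220 t15.20 d [ 2.19 -8.57 40.28] F [ 0.3 -0.7 -3.1] T [ 0.   -0.44 -0.04] w0.0319 g80
z0.0200 t15.45 d [ 2.12 -8.6  38.25] F [ 0.3 -0.3 -3.6] T [ 0.01 -0.39 -0.03] w0.0318 g80
z0.0180 t15.70 d [ 2.12 -8.63 36.22] F [ 0.  -0.1 -3.1] T [ 0.02 -0.4   0.04] w0.0317 g80
z0.0160 t15.95 d [ 2.14 -8.65 34.21] F [-0.3 -0.2 -2.8] T [-0.01 -0.37 -0.02] w0.0318 g80
z0.0140 t16.20 d [ 2.1  -8.61 32.2 ] F [-0.2 -0.7 -3.3] T [ 0.01 -0.34  0.05] w0.0313 g80
z0.0120 t16.45 d [ 2.09 -8.63 30.21] F [ 0.5 -0.6 -3.3] T [-0.02 -0.37  0.02] w0.0317 g80
z0.0100 t16.70 d [ 2.1  -8.64 28.23] F [ 0.3 -0.  -4.1] T [-0.04 -0.37 -0.03] w0.0321 g80
z0.0080 t16.95 d [ 2.1  -8.62 26.23] F [-0.2 -0.2 -2.5] T [-0.02 -0.44 -0.02] w0.0314 g80
z0.0070 t17.20 d [ 2.17 -8.61 25.31] F [-0.1  0.2 -2.6] T [-0.04 -0.41  0.  ] w0.0319 g80
z0.0060 t17.45 d [ 2.2  -8.6  24.32] F [ 0.1  0.5 -3.8] T [-0.03 -0.36 -0.06] w0.0316 g80
z0.0050 t17.70 d [ 2.16 -8.63 23.3 ] F [ 0.2  0.1 -3.2] T [ 0.   -0.38  0.04] w0.0319 g80
z0.0040 t17.95 d [ 2.17 -8.62 22.29] F [-0.1 -0.5 -2.2] T [ 0.02 -0.39 -0.02] w0.0317 g80
z0.0030 t18.20 d [ 2.16 -8.58 21.31] F [-0.5 -1.1 -3.1] T [-0.02 -0.42  0.02] w0.0316 g80
z0.0020 t18.45 d [ 2.17 -8.59 20.3 ] F [ 0.6 -0.  -3.3] T [-0.01 -0.38 -0.04] w0.0319 g80
z0.0010 t18.70 d [ 2.19 -8.61 19.31] F [-0.3  0.3 -3.6] T [-0.03 -0.36  0.02] w0.0319 g80
z-0.0000 t18.95 d [ 2.32 -8.61 18.37] F [ 0.1  0.2 -3.4] T [-0.02 -0.44 -0.  ] w0.0318 g80
z-0.0010 t19.20 d [ 2.43 -8.49 17.9 ] F [-0.8  0.2  3.9] T [-0.27 -0.06 -0.04] w0.0314 g83
stop t19.30 d [ 2.44 -8.51 17.89] F [-0.7  0.2  5.1] T [-0.36 -0.04 -0.  ] w0.0319 g84
```

```bash
python3 - <<'E'
from h import *
o=(0,0,.0185); A=.12; y=-.0086; z=-.0003
for k in range(26):
    p,q=pose(GLS,y=y,z=z,pitch=A,off=o); ctrl.movel(p,max_speed=.03); ctrl.pause(.03); F=rep(GLS,f"z{z:.4f} y{y:.4f}")
    if F[2]>2: z+=.0003
    elif F[2]<-2.2: z-=.0002
    if F[1]<-7: print("stop"); break
    if y>.0018: break
    y+=.001
E
```

```text
z-0.0003 y-0.0086 t19.58 d [ 2.33 -8.55 18.02] F [-0.8  0.7  0.2] T [-0.16 -0.33 -0.01] w0.0321 g82
z-0.0003 y-0.0076 t19.87 d [ 2.32 -8.24 17.97] F [ 1.5 -2.2  0.4] T [-0.79 -0.47  0.12] w0.0316 g82
z-0.0003 y-0.0066 t20.15 d [ 2.3  -6.87 18.01] F [ 0.9 -1.7  0.3] T [-0.92 -0.53  0.18] w0.0316 g82
z-0.0003 y-0.0056 t20.43 d [ 2.24 -5.43 18.06] F [ 0.7 -2.1 -0.3] T [-0.76 -0.62  0.14] w0.0318 g82
z-0.0003 y-0.0046 t20.72 d [ 2.24 -4.34 18.08] F [ 1.7 -2.  -0.3] T [-0.73 -0.62  0.13] w0.0316 g82
z-0.0003 y-0.0036 t21.00 d [ 2.24 -3.44 18.08] F [ 1.6 -2.8  0.5] T [-0.61 -0.6   0.17] w0.0319 g82
z-0.0003 y-0.0026 t21.28 d [ 2.23 -2.5  18.09] F [ 0.5 -2.  -0.4] T [-0.74 -0.63  0.19] w0.0316 g82
z-0.0003 y-0.0016 t21.57 d [ 2.23 -1.53 18.09] F [ 1.3 -2.8  0.1] T [-0.77 -0.67  0.15] w0.0319 g82
z-0.0003 y-0.0006 t21.85 d [ 2.22 -0.56 18.11] F [ 1.4 -2.9 -0.1] T [-0.87 -0.67  0.2 ] w0.0319 g82
z-0.0003 y0.0004 t22.13 d [ 2.23  0.45 18.09] F [ 1.3 -3.   0.3] T [-0.88 -0.66  0.16] w0.0317 g82
z-0.0003 y0.0014 t22.42 d [ 2.24  0.85 18.07] F [ 1.4 -4.4  0.7] T [-1.31 -0.65  0.25] w0.0316 g82
z-0.0003 y0.0024 t22.70 d [ 2.23  0.87 18.11] F [ 1.2 -8.4  1.4] T [-1.65 -0.59  0.37] w0.0316 g81
stop
```

```bash
python3 - <<'E'
from h import *
o=(0,0,.0185); A=.12
p,q=pose(GLS,y=-.0004,z=-.0003,pitch=A,off=o); ctrl.movel(p,max_speed=.02); ctrl.pause(.1); rep(GLS,"home")
ctrl.ungrasp(); ctrl.pause(.3); rep(GLS,"open")
st=get_state(); p=st["tcp_pos"]
R=q2R(st["eef_rot"]); ctrl.movel(p-R[:,2]*.05,max_speed=.08); rep(GLS,"up")
H=np.array(vision.camera_info("wrist")["hand_eye"]); R=Rdown(-.11)
t=np.array([.49,.09,.16])-.28*R@H[:3,2]-R@H[:3,3]
ctrl.movep(t,R2q(R)); s=get_state(); print(s["time"])
im,d=vision.grab_frame("wrist"); cv2.imwrite("pics/f0.png",im); np.savez("f0.npz",im=im,d=d,p=s["tcp_pos"],q=s["eef_rot"])
Q=cloud("wrist",d,np.ones((480,640),bool)&(np.arange(480)[:,None]>255),s); Rb=Rn.from_euler('z',-.11).as_matrix(); L=1000*(Q-GLS["p"])@Rb
z=L[:,2]; k=(z>21)&(z<60)&(abs(L[:,1])<45)&(abs(L[:,0])<25)
for sg in (-1,1):
    t=k&(L[:,1]*sg>0); print("tab",sg,t.sum(),np.percentile(L[t],[5,50,95],axis=0).round(1).tolist())
m=np.zeros((480,640),bool); m[100:200,240:400]=1; P=(cloud("wrist",d,m,s)-GLS["p"])@Rb
n=np.linalg.svd(P-P.mean(0),full_matrices=False)[2][2]; n*=np.sign(n[2]); print("slope",np.degrees(np.arctan2(-n[0],n[2])),n)
E
```

```text
home t23.09 d [ 2.26  0.63 18.18] F [2.  2.5 0.6] T [ 0.05 -0.66  0.02] w0.0317 g82
open t23.96 d [ 2.23 -0.32 18.11] F [ 0.3  0.8 -0.1] T [-0.04 -0.13  0.02] w0.0853 g0
up t24.73 d [ 7.91 -0.38 67.39] F [-0.8  0.6  0.1] T [-0.   -0.09 -0.05] w0.0857 g0
25.1333
tab -1 510 [[-11.1, -33.3, 23.5], [-3.7, -30.3, 44.8], [10.2, -28.7, 47.4]]
tab 1 447 [[-11.5, 12.9, 25.6], [-4.7, 15.0, 45.2], [9.9, 17.8, 47.2]]
slope 21.78290147496097 [-0.3710885   0.00347229  0.92859101]
```

View pics/f0.png

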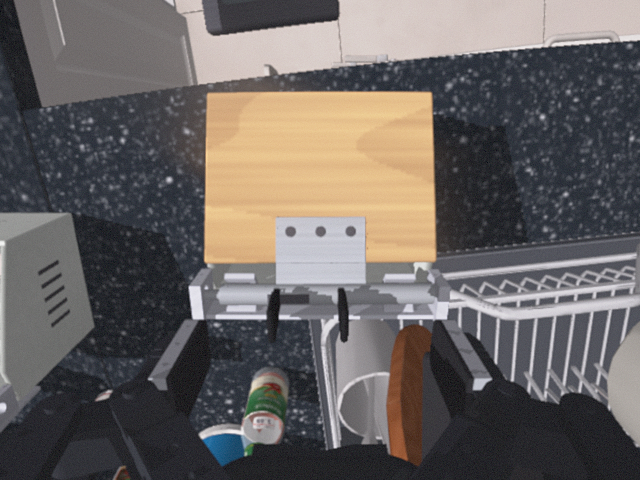

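The flap hangs shut on the glass bin. Its tabs, at (272,312) and (343,312), are spread as far as at the start, so the pin is out, and the flap sits about 0.9 mm from home.

```bash
python3 -c "
from station import ctrl,ticket
ctrl.pause(.3); print(ticket.close_job())"
```

```text
the job is handed in; nothing more can be done
None
```

The flap now hangs shut on the glass bin, stub home in its socket and pin sprung out into its hole, by my last wrist-camera check; the job was handed in at about 25.5 s of the 51 s and no verdict came back.

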